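# Punch and oil a drill spot in the pit garage

## Task

Get the bracket blank in the vice ready for drilling: take the spring-loaded centre punch from the tool block, stand its point upright on the scribed cross, press straight down until the spring snaps, and put the punch back in its hole. Then give the spot a shot of cutting oil: push the button of the leaning spray can under the strip lamp right down along the can, and let it spring back up. Press only as hard as each spring needs, without leaning on the punch, the can or the rest of the drilling station, and leave the other tools where they are.

Things in the scene. Friction and masses are not known exactly. Their poses are not given: they have to be found in the camera images.
- station: Drilling station screwed to the bench: aluminium board 380 x 260 x 10 mm carrying, front to back, a grey drill vice, a leaning spray can in its holder and a strip lamp on two posts. Origin: under the board, below the vice's middle; x points from the vice to the can (away from the robot), z up. Vice jaws reach 65 mm over the bench; its screw handle reaches to x -137 mm.
- can_foot (a point): Where the spray can's axis meets its cup's floor (station x 258, y 0, z 56 mm). z runs up along the can, which leans 40 degrees from vertical towards the vice; y is the station's y. Can 52 mm thick, held firmly by a clip; on top stands the round white spray button, 18 mm wide, 14 mm clear of the 35 mm valve cup. Its flat top is 169 to 192 mm from here along z: the can's seat varies; feel for it.
- lamp (a point): Middle of the strip lamp's underside. The lamp is a bar 46 x 270 x 34 mm (station x, y, z) upwards of here, on two posts 14 mm thick at y -119 and +119 mm. It hangs close over and just behind the spray button, in the way of a tool coming straight down on it; the way along the can's axis is free.
- nozzle (a joint): How far the spray button is pushed into the can along the can's axis, m: 0 up, 0.005 right down. Sprung: it starts to move at 4 N and needs 2 N more for each mm (10 N at 3 mm, where the valve is open; 14 N right down). It springs back by itself.
- blank: Aluminium bracket blank, plate 60 x 100 x 8 mm (x, y, z) with a 12 mm hole 36 mm either side of its middle along y, clamped flat between the vice jaws, its top face level and 68 mm over the bench. Origin: centre of its underside; axes parallel to the station's. It sits further left or right in the jaws from day to day.
- spot (a point): The drill spot: where the two thin dark scribed lines cross on the blank's top face (4 mm from the blank's middle towards the robot). Origin on the top face.
- punch: Automatic (spring-loaded) centre punch, 127 mm long, about 140 g, the thickest of the three tools in the block, point down in a hole. Origin: its point with the spring out; z up along the tool. Tip 7 mm thick for 32 mm, conical point; 19 mm collar (32 to 40 mm) resting on the block's top; straight knurled barrel 15 mm thick from 44 to 112 mm; 17 mm cap to 127 mm. Grip the barrel 90 to 95 mm up.
- punch_point (a point): The very point of the punch's tip (moves with the tip).
- punch_tip (a joint): How far the tip is pushed into the punch, m: 0 fully out, 0.0115 at its hard stop. It takes 3 N to start and rises to about 15 N within the first 4 to 5 mm; then the hidden spring gives way and snaps over: the force falls to about 8 N at 8.5 mm and 5 N at 10 mm. It has snapped once it is past 9 mm. It resets by itself when lifted.
- block: Black tool block 60 x 160 x 40 mm (x, y, z) fixed to the bench; three vertical 12 mm holes through it on its middle line, at y -50, 0 and 50 mm, each with a tool standing in it. Origin: centre of its underside.
- drift: Slim dark six-sided drift, 11 mm thick, standing in another hole of the block, its top 77 mm over the block's top; leave it. Origin: on its axis, 32 mm below its collar's underside.
- scriber: Slim bright scriber with a clip, 8 mm thick, standing in another hole of the block, its top 86 mm over the block's top; leave it. Origin: on its axis, 32 mm below its collar's underside.
- tape: Roll of blue tape, 110 mm across, 48 mm high, lying flat; bystander. Origin: centre of its underside.
- deburrer: Black-handled deburring tool, 140 mm long, 20 mm thick, lying on the bench; bystander. Origin: under its middle.
- coupling: Upright steel quick coupling, 50 mm thick, 118 mm high; bystander. Origin: centre of its underside.
- caliper: Digital caliper, 200 mm long, 12 mm high, lying on the bench; bystander. Origin: under its middle.
- wrench: Wrench lying on the bench; bystander. Origin: under its middle.

How it is judged:
On the way, in this order (a step that is already met when the one before it is completed fails the run):
1. the punch stands upright (within 8 degrees) with its point within 5 mm of the scribed cross and its spring is pressed past the snap (tip in more than 9 mm) (value of joint punch_tip above 0.009 m and distance between punch_point and spot below 0.005 m and angle between punch's own z axis and vertical below 0.14 rad).
2. the punch stands in its hole again, let go (distance of punch from where it was at the start of the episode below 0.006 m and angle between punch's own z axis and vertical below 0.1 rad and contact force between the fingers and punch below 0.1 N), for 0.2 s.
3. the spray button is pressed down at least 3 mm (value of joint nozzle above 0.003 m), for 0.2 s.
At the end, for the whole second after the job is handed in: The spray button is up again (less than 1 mm down), and the punch is at rest in the hole it came from (within 6 mm and 6 degrees of where it stood), its spring out (value of joint nozzle below 0.001 m and distance of punch from where it was at the start of the episode below 0.006 m and angle between punch's own z axis and vertical below 0.1 rad and value of joint punch_tip below 0.002 m and linear speed of punch below 0.02 m/s); the robot touches nothing.
It fails at once if the station, with its can, vice and lamp, is pushed or struck with more than 40 N (contact force between station and anything else above 40 N).
It fails at once if the punch is leaned on with more than 40 N (contact force between punch and blank above 40 N).
It fails at once if another tool is disturbed (moved more than 20 mm) (distance of any of drift, scriber, tape, deburrer, coupling, caliper, wrench from where it was at the start of the episode above 0.02 m).
It also fails if it takes over 72 s, if anything falls off the work surface, if the arm or the gripper's body presses on something with over 40 N, if the wrist force passes 120 N, or if a joint passes its speed limit or range.

## Robot

A 6-joint arm with a two-finger parallel gripper is mounted at the origin on the work surface. World frame = base frame: x ahead of the robot, y to its left, z up, the work surface at z = 0. Lengths are in m, angles in rad, forces in N, time in s.
With the tool pointing down it reaches from about 0.3 to 0.775 m from the base axis. Payload 14.6 kg.
Tool frame: the origin (TCP) lies on the centre line of the jaws, within the pads' length; the fingertips stand 19 mm ahead of it and the grasp point (between the pads) is the TCP; y points along the fingers, x is the direction in which the jaws open and shut, and the axes are right-handed (so a half turn about y gives the same grasp; the last joint's range is limited). The gripper opens to 94 mm and grips with 3 to 60 N. Pads are 16 mm wide; open, the fingers measure 119 mm over their backs; the gripper's body (75 mm by 177 mm) begins 78 mm behind the grasp point.
Start: joints at [1.036, 0.3, 1.521, -0, 1.321, -0.067], TCP at [0.248, 0.491, 0.224] pointing down, gripper open.
Joint ranges: [-3.03, 3.03], [-0.79, 2.21], [0.23, 2.52], [-1.04, 4.18], [0, 3.07], [-2.55, 2.55]. Speed limits (rad/s): [2.22, 2.22, 2.57, 3.14, 3.14, 3.14].

## Interface

Orientations are given as [roll, pitch, yaw] about the fixed x, y, z axes, in that order (R = Rz(yaw) Ry(pitch) Rx(roll)).
In Python, from station import ctrl, optics gives the robot as it stands.
- The arm moves only by the tool jog_arm, never from a script. Its argument "targets" is a list of rows, each a list of 3 entries, a list of its own where there are three numbers: the finger opening in cm, from 0 to 9.4, then the shift along the tool's x, y, z in cm, then the turn about the tool's y in rad. A call has 1 to 10 rows; each row is the pose to reach, as a shift and turn from the pose commanded when the call began, along the tool's axes at that moment; what a row does not reach only later rows make up. A row lasts 1/10 s, in which the tool goes at most 50 mm and 8.59 degrees, less where a joint would pass 70% of its speed; a pose out of reach is approached as far as the arm can. A call with a gripper value outside its range is refused whole. The fingers move at their own pace and stop on an object; "grip_force" is the grip in N (left out, the last holds). Time passes only in rows, so rows that repeat a pose let the fingers close. It gives the time, the measured TCP pose, the force and the opening at its end, in the units of the state.
- ctrl.get_obs(): the state, without advancing time (a new reading comes with each control period).
- optics.camera(name): name is "side" or "top"; returns a dict with "img" (400x640x3 uint8, red, green, blue), "range_z" (400x640 float32, m along the optical axis (not along the pixel's ray), 0 where there is no reading), "camera_matrix" (3x3 intrinsics, pixels), "world_to_cam" (4x4, takes a point from world to camera coordinates). Camera axes: x right, y up, looking along -z (the intrinsics and any distortion apply to the point x, -y, -z); pixel columns grow to the right and rows downward; lengths in m; the calibration is good to about 2 mm. A picture is of the moment at which its call begins.
- ctrl.hand_in(): hands the job in, once; it reports no verdict.
The state is a dict: "time_s": time; "qpos": joint angles; "joint_vel": joint speeds; "tau": joint torques, N m; "ee_pos": TCP position; "eef_rot": TCP orientation; "force": force on the tool from outside, world axes, zero at the start; "moment": the same for the moment, N m; "grip_width": finger opening in m.
Only numpy, scipy, OpenCV 4.12 (cv2) and the standard library are available. Lean on these libraries where they do the work, as an engineer would, in place of code of your own. Each camera call takes 0.05 s, during which the arm holds its last target. There are 200 camera calls.

## Working session

There is one attempt and no reset: what is moved stays moved. The work goes in short steps, Python scripts to look and compute and a tool call to move; the robot and the scene stay as the last step left them, time stands still between calls to the robot, and variables do not carry over. Pictures are saved under pics/ and viewed, about 8 in all and at most 12, crops included, and the job is handed in when it is done.

Besides the shell and the picture viewer there is one more tool, called by a JSON object that holds its "api" and its "payload". jog_arm: Moves the arm, as the interface text tells. Its arguments: {"type":"object","properties":{"targets":{"type":"array","items":{"type":"array"}},"grip_force":{"type":"number"}},"required":["targets"]}

```bash
ls; mkdir -p pics
cat > h.py <<'E'
import numpy as np, cv2
from station import ctrl, optics
from scipy.spatial.transform import Rotation as R
def unproj(c,u,v,z):
    K=c["camera_matrix"]; x=(u-K[0,2])*z/K[0,0]; y=(v-K[1,2])*z/K[1,1]
    return (np.linalg.inv(c["world_to_cam"])@np.array([x,-y,-z,1]))[:3]
def px(c,u,v): return unproj(c,u,v,float(c["range_z"][int(v),int(u)]))
def ray(c,u,v,h):
    a=unproj(c,u,v,.1);b=unproj(c,u,v,1.); t=(h-a[2])/(b[2]-a[2]); return a+t*(b-a)
def proj(c,p):
    q=c["world_to_cam"]@np.append(p,1); K=c["camera_matrix"]; return K[0,0]*q[0]/-q[2]+K[0,2], -K[1,1]*q[1]/-q[2]+K[1,2]
def save(c,n): cv2.imwrite(n,c["img"][:,:,::-1])
E
python3 - <<'E'
from h import *
import pickle
print(ctrl.get_obs())
for n in("top","side"):
    c=optics.camera(n); save(c,f"pics/{n}0.png"); pickle.dump(c,open(n+"0.pkl","wb")); print(c["camera_matrix"],c["world_to_cam"],c.keys())
E
```

```text
pics
{'time_s': 0.0, 'qpos': array([ 1.03639247e+00,  3.00465916e-01,  1.52157742e+00, -3.82851253e-05,
        1.32069310e+00, -6.66278739e-02]), 'joint_vel': array([-0.00094453, -0.00049911, -0.00053624,  0.0005672 , -0.00027006,
        0.00088347]), 'tau': array([-5.38113436e-04, -5.31809449e+01, -3.52719498e+01,  7.06688385e-02,
        2.44615262e-02, -1.13250030e-04]), 'ee_pos': array([0.24789911, 0.49069706, 0.22389071]), 'eef_rot': array([-1.57075718e+00,  1.14371351e-03,  1.10302986e+00]), 'force': array([ 0.21264343, -0.28730497, -0.45026303]), 'moment': array([-0.0141422 , -0.05331664, -0.04709439]), 'grip_width': 0.09425425336690643}
[[513.78724366   0.         313.29651709]
 [  0.         513.78724366 204.57317459]
 [  0.           0.           1.        ]] [[ 0.0023146  -0.99986431  0.0163096  -0.04181908]
 [ 0.99047999  0.00453709  0.13758197 -0.52519216]
 [-0.1376373   0.01583589  0.9903561  -1.78705122]
 [ 0.          0.          0.          1.        ]] dict_keys(['img', 'range_z', 'camera_matrix', 'world_to_cam'])
[[507.28039258   0.         322.96434254]
 [  0.         507.28039258 194.58199938]
 [  0.           0.           1.        ]] [[-0.94554798 -0.32523604  0.0126705   0.46635276]
 [ 0.23318766 -0.64975296  0.72349471 -0.25782306]
 [-0.22707387  0.68705357  0.69021363 -1.33998469]
 [ 0.          0.          0.          1.        ]] dict_keys(['img', 'range_z', 'camera_matrix', 'world_to_cam'])
```

View pics/top0.png

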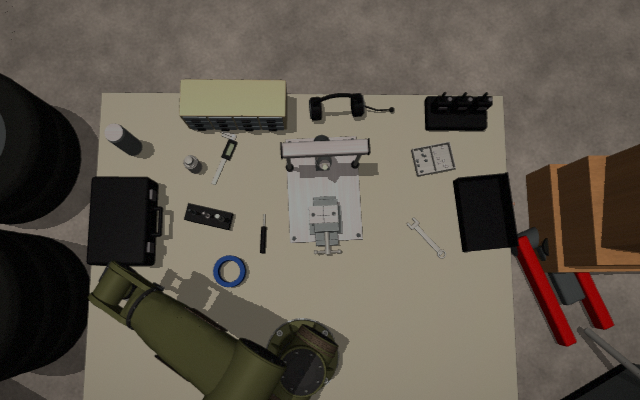

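View pics/side0.png

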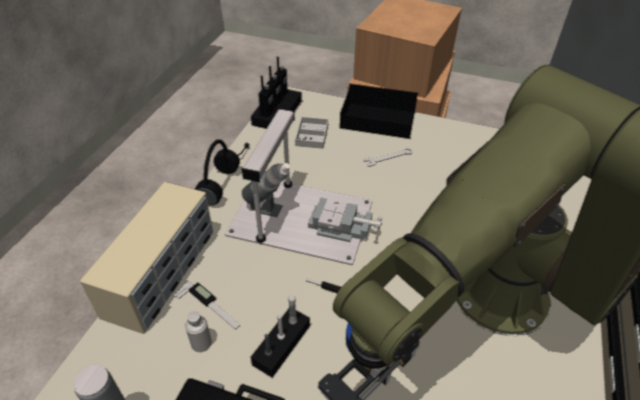

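The top view shows the tool block at about (210,216), the vice and blank at (325,213), the can and lamp at (325,155), and the tape at (230,271). In the side view the block is at (281,340) and the tallest tool is at (292,308). I'll enlarge these areas in one composite.

Run:
```python
from h import *
import pickle
t=pickle.load(open("top0.pkl","rb"));s=pickle.load(open("side0.pkl","rb"))
def crop(c,u,v,w,h,k): return cv2.resize(c["img"][v:v+h,u:u+w,::-1],None,fx=k,fy=k,interpolation=cv2.INTER_CUBIC)
a=crop(t,180,196,60,44,6.6667)[:290,:400]; b=crop(t,295,190,60,44,6.6667)[:290,:400]
c=crop(s,245,290,70,50*1,5.714)[:290,:400]; d=crop(s,300,190,60,44,6.6667)[:290,:400]
f=lambda i:cv2.resize(i,(400,290))
cv2.imwrite("pics/comp1.png",np.vstack([np.hstack([f(a),f(b)]),np.hstack([f(crop(s,240,290,80,58,5)),f(d)])]))
e=np.hstack([f(crop(t,270,125,110,80,4)),f(crop(s,230,150,80,58,5))]);cv2.imwrite("pics/comp2.png",e)
```

```text
(no output)
```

View pics/comp1.png

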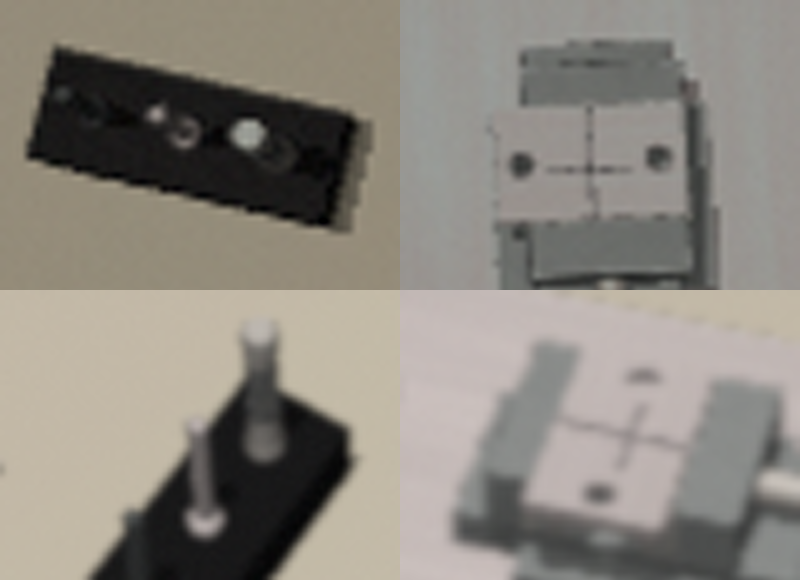

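View pics/comp2.png

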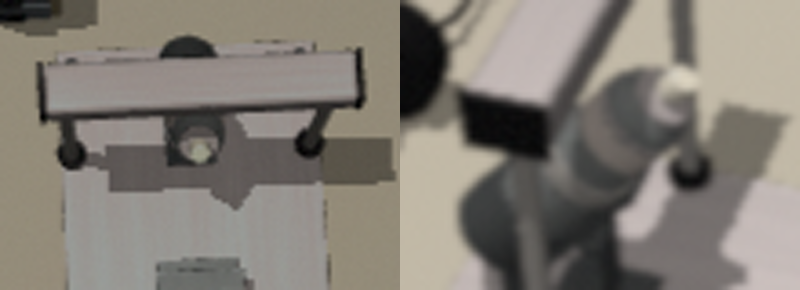

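The enlarged crops give these pixels:

| Feature | Top view | Side view |
|---|---|---|
| Punch cap | (216.8,215.5) | (291.2,297.6) |
| Scribed cross | (323.1,215.1) | (334.4,211.8) |
| Spray button | (324,165.5) | (286,166) |

The punch is in the block's rightmost hole. It's the thickest tool and has a bright cap.

Run:
```python
from h import *
import pickle
np.set_printoptions(precision=4,suppress=True)
t=pickle.load(open("top0.pkl","rb"));s=pickle.load(open("side0.pkl","rb"))
def tri(a,b):
    L=[]
    for c,(u,v) in((t,a),(s,b)):
        p=unproj(c,u,v,.1);q=unproj(c,u,v,1.);d=(q-p)/np.linalg.norm(q-p);L.append((p,d))
    A=sum(np.eye(3)-np.outer(d,d) for p,d in L);B=sum((np.eye(3)-np.outer(d,d))@p for p,d in L);x=np.linalg.solve(A,B)
    return x,[np.linalg.norm((np.eye(3)-np.outer(d,d))@(x-p)) for p,d in L]
for n,a,b,h in(("cap",(216.8,215.5),(291.2,297.6),.135),("spot",(323.1,215.1),(334.4,211.8),.068),("button",(324,165.5),(286,166),.19)):
    print(n,tri(a,b),"top",ray(t,*a,h),"side",ray(s,*b,h),"depth",px(t,*np.round(a)),px(s,*np.round(b)))
# block corners top face
f=lambda U,V,u0,v0,k:(u0+(U+.5)/k-.5,v0+(V+.5)/k-.5)
C=[ray(t,*f(U,V,180,196,6.6667),.04)[:2] for U,V in((55,45),(355,112),(330,230),(28,158))]
print("block",np.array(C),np.mean(C,0),np.linalg.norm(np.diff(C,axis=0),axis=1), "yaw",np.degrees(np.arctan2(*(C[0]-C[1])[::-1])))
# scribe lines/holes
for n,U,V in(("holeL",122,165),("holeR",258,156),("sL",148,170),("sR",232,168),("up",190,105),("dn",194,215)):
    print(n,ray(t,*f(U,V,295,190,6.6667),.068))
g=lambda U,V:(270+(U+.5)/3.636-.5,125+(V+.5)/3.625-.5)
for n,U,V in(("lampL",48,110),("lampR",355,98),("postL",68,60+93),("postR",308,145)):
    u,v=g(U,V);print(n,u,v,px(t,round(u),round(v)))
# board front-face: depth points in region, fit board plane region edges
def cloud(c):
    vv,uu=np.mgrid[0:400,0:640];z=c["range_z"];K=c["camera_matrix"]
    P=np.stack([(uu-K[0,2])*z/K[0,0],-(vv-K[1,2])*z/K[1,1],-z,np.ones_like(z)],-1)@np.linalg.inv(c["world_to_cam"]).T
    P[z==0]=np.nan;return P[...,:3]
P=cloud(t);np.save("Pt.npy",P);np.save("Ps.npy",cloud(s))
print("heights bench",np.nanmedian(P[250:260,380:400,2]),"blank",P[214:219,311:317,2].mean(),"lamp",P[147:150,300:345,2].mean(0).round(3))
lamp=(P[...,2]>.23)&(abs(P[...,1])<.25)&(P[...,0]>.55)&(P[...,0]<.9)
q=P[lamp];print(len(q),q.min(0),q.max(0));r=cv2.minAreaRect((q[:,:2]*1000).astype(np.float32));print(r)
```

```text
cap (array([0.4739, 0.2839, 0.1326]), [np.float64(0.00027307891522927545), np.float64(0.000273078915229162)]) top [0.4734 0.2834 0.135 ] side [0.4735 0.2855 0.135 ] depth [0.4711 0.2818 0.1401] [0.4735 0.2867 0.1351]
spot (array([ 0.4846, -0.0738,  0.0656]), [np.float64(0.00015826686211016443), np.float64(0.00015826686211001806)]) top [ 0.4842 -0.0737  0.068 ] side [ 0.4841 -0.0715  0.068 ] depth [ 0.4847 -0.0734  0.0668] [ 0.4849 -0.0702  0.0681]
button (array([ 0.6303, -0.0726,  0.1974]), [np.float64(0.001811951066129591), np.float64(0.0018119510661297065)]) top [ 0.6337 -0.0724  0.19  ] side [ 0.6319 -0.0805  0.19  ] depth [ 0.6292 -0.0719  0.203 ] [ 0.6248 -0.0643  0.205 ]
block [[0.5309 0.4031]
 [0.4958 0.2438]
 [0.4332 0.2554]
 [0.4706 0.4152]] [0.4826 0.3294] [0.1632 0.0637 0.1641] yaw 77.5913749217799
holeL [ 0.4867 -0.0381  0.068 ]
holeR [ 0.4918 -0.1092  0.068 ]
sL [ 0.4842 -0.0517  0.068 ]
sR [ 0.4854 -0.0956  0.068 ]
up [ 0.5185 -0.0736  0.068 ]
dn [ 0.4607 -0.0757  0.068 ]
lampL 282.83883388338836 154.98275862068965 [0.6463 0.0584 0.282 ]
lampR 367.2722772277228 151.67241379310346 [ 0.6562 -0.2025  0.2873]
postL 288.33938393839384 166.8448275862069 [0.6589 0.0506 0.0456]
postR 354.34598459845984 164.63793103448276 [ 0.6748 -0.1882  0.0128]
heights bench 0.0003064105713352916 blank 0.05627182555526923 lamp [0.288 0.287 0.287 0.288 0.29  0.291 0.287 0.286 0.284 0.288 0.283 0.286
 0.286 0.289 0.29  0.29  0.289 0.288 0.283 0.285 0.287 0.285 0.291 0.288
 0.288 0.288 0.289 0.287 0.287 0.286 0.287 0.285 0.287 0.289 0.286 0.287
 0.289 0.287 0.286 0.288 0.286 0.287 0.29  0.289 0.285]
1430 [ 0.6403 -0.2126  0.2543] [0.7024 0.0682 0.2991]
((671.353759765625, -72.24520874023438), (48.97840881347656, 278.9194641113281), 3.3554725646972656)
```

Triangulation puts the cap at z = 133 mm (expected 135) and the cross at 66 mm (expected 68). The two cameras agree on the offset from punch to cross: (10.7, -357) mm. Moving above the punch now, with the jaws across the block at yaw -12.4°.

{"api": "jog_arm", "payload": {"targets": [[9.4, [-0.5, 0, -1.5], 0.1], [8, [-1.2, 0, -4.5], 0.23], [7, [-2.1, 0, -8], 0.37], [6, [-3.1, 0, -11.5], 0.51], [5, [-4.1, 0, -15], 0.65], [5, [-5.1, 0, -18.5], 0.79], [5, [-6.1, 0, -22], 0.93], [5, [-7.0, 0, -25], 1.07], [5, [-7.8, 0, -28], 1.2], [5, [-8.2, 0, -29.4], 1.32]], "grip_force": 20}}

```text
time_s: 1.1
ee_pos: [0.4748, 0.2834, 0.224]
eef_rot: [-1.571, 0.0, -0.224]
force: [0.3, 0.2, -0.7]
grip_width: 0.0502
```

Run:
```python
from h import *
import pickle
np.set_printoptions(precision=4,suppress=True)
t=pickle.load(open("top0.pkl","rb"));s=pickle.load(open("side0.pkl","rb"))
print("collar side",ray(s,292.6,320.6,.044))
P=np.load("Pt.npy");m=(P[...,2]>.265)&(abs(P[...,1]+.072)<.16)&(P[...,0]>.6)&(P[...,0]<.75)
q=P[m];k=np.polyfit(q[:,1],q[:,0],1);print("lamp yaw",-np.degrees(np.arctan(k[0])),"ztop",np.median(q[:,2]),np.std(q[:,2]), "n",len(q))
# lamp top edges by pixel at ztop
for v,h in((0,0),):
    for u in(300,325,350):
        col=np.where(m[:,u])[0];print(u,col.min(),col.max(),ray(t,u,col.min()-.5,.288),ray(t,u,col.max()+.5,.288))
Q=np.load("Ps.npy");m=(Q[...,2]>.265)&(Q[...,2]<.32)&(abs(Q[...,1]+.072)<.16)&(Q[...,0]>.6)&(Q[...,0]<.75)
print("side ztop",np.percentile(Q[m][:,2],[50,70,90]))
o=ctrl.get_obs();print(o["ee_pos"],o["eef_rot"],o["force"],o["grip_width"],o["time_s"])
```

```text
collar side [0.472  0.2877 0.044 ]
lamp yaw 2.9876356090872873 ztop 0.28668325853144494 0.005439215504218677 n 1389
300 142 157 [0.6881 0.0058 0.288 ] [0.6372 0.0055 0.288 ]
325 141 155 [ 0.6918 -0.0719  0.288 ] [ 0.644  -0.0719  0.288 ]
350 140 154 [ 0.6955 -0.1498  0.288 ] [ 0.6477 -0.1495  0.288 ]
side ztop [0.2871 0.2882 0.2898]
[0.4748 0.2834 0.224 ] [-1.5714  0.0004 -0.2241] [ 0.318   0.1766 -0.6522] 0.05018211797032931 1.1
```

{"api": "jog_arm", "payload": {"targets": [[5, [-0.15, 1, 0.1], 0], [5, [-0.15, 3, 0.1], 0], [5, [-0.15, 5.5, 0.1], 0], [5, [-0.15, 8, 0.1], 0], [5, [-0.15, 10, 0.1], 0], [5, [-0.15, 11.5, 0.1], 0], [5, [-0.15, 12.3, 0.1], 0], [5, [-0.15, 12.3, 0.1], 0]]}}

```text
time_s: 1.9
ee_pos: [0.4713, 0.2866, 0.1003]
eef_rot: [-1.572, 0.002, -0.215]
force: [-1.1, -0.0, 0.9]
grip_width: 0.0497
```

{"api": "jog_arm", "payload": {"targets": [[3, [0, 0, 0], 0], [2, [0, 0, 0], 0], [1.2, [0, 0, 0], 0], [1.2, [0, 0, 0], 0], [1.2, [0, 0, 0], 0], [1.2, [0, 0, 0], 0], [1.2, [0, 0, 0], 0]], "grip_force": 30}}

```text
time_s: 2.6
ee_pos: [0.4724, 0.2865, 0.1017]
eef_rot: [-1.57, -0.001, -0.217]
force: [1.1, -0.4, 2.9]
grip_width: 0.0159
```

Run:
```python
from h import *
t=optics.camera("top");s=optics.camera("side")
r=lambda c,u,v:cv2.resize(c["img"][v:v+60,u:u+80,::-1],(400,300),interpolation=cv2.INTER_CUBIC)
cv2.imwrite("pics/grasp.png",np.hstack([r(t,170,185),r(s,250,280)]))
```

```text
(no output)
```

View pics/grasp.png

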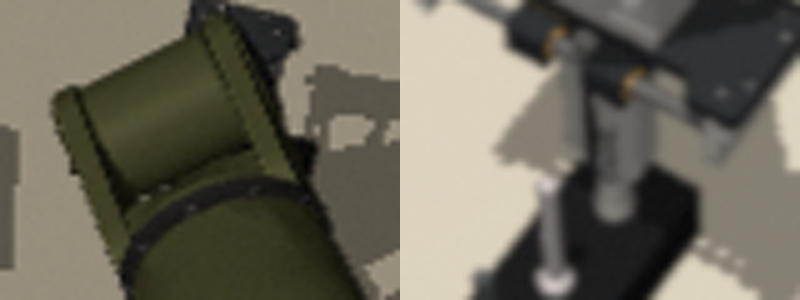

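The fingers hold the barrel at 15.9 mm opening, and the punch stands between the pads in the side crop at about (610,150). Lifting it and carrying it over to the cross.

{"api": "jog_arm", "payload": {"targets": [[1.2, [0, -0.3, 0], 0], [1.2, [0, -1, 0], 0], [1.2, [0, -2, 0], 0], [1.2, [0, -4, 0], 0], [1.2, [0, -6, 0], 0], [1.2, [0, -8, 0], 0], [1.2, [0, -10, 0], 0], [1.2, [0, -11, 0], 0], [1.2, [0, -11.8, 0], 0], [1.2, [0, -12, 0], 0]]}}

```text
time_s: 3.7
ee_pos: [0.4722, 0.2865, 0.222]
eef_rot: [-1.57, -0.0, -0.217]
force: [1.0, 0.1, -0.8]
grip_width: 0.0159
```

{"api": "jog_arm", "payload": {"targets": [[1.2, [0.3, 0, -1], 0], [1.2, [1, 0, -4], 0], [1.2, [2.1, 0, -8.5], 0], [1.2, [3.3, 0, -13], 0], [1.2, [4.4, 0, -17.5], 0], [1.2, [5.5, 0, -22], 0], [1.2, [6.7, 0, -26.5], 0], [1.2, [7.7, 0, -30.5], 0], [1.2, [8.4, 0, -33.5], 0], [1.2, [8.7, 0, -34.6], 0]]}}

```text
time_s: 4.7
ee_pos: [0.4819, -0.0729, 0.2206]
eef_rot: [-1.571, 0.001, -0.22]
force: [0.7, -0.5, -1.1]
grip_width: 0.0164
```

{"api": "jog_arm", "payload": {"targets": [[1.2, [0, 1, 0], 0], [1.2, [0, 2, 0], 0], [1.2, [0, 3, 0], 0], [1.2, [0, 4, 0], 0], [1.2, [0, 4.5, 0], 0], [1.2, [0, 4.5, 0], 0], [1.2, [0, 4.5, 0], 0]]}}

```text
time_s: 5.4
ee_pos: [0.4828, -0.07, 0.1766]
eef_rot: [-1.571, -0.0, -0.217]
force: [-0.4, -0.1, -1.2]
grip_width: 0.0159
```

Run:
```python
from h import *
import pickle
s=optics.camera("side");pickle.dump(s,open("side1.pkl","wb"))
o=ctrl.get_obs();print(o["ee_pos"],o["eef_rot"],o["force"],o["moment"],o["grip_width"],o["time_s"])
cv2.imwrite("pics/spot1.png",cv2.resize(s["img"][140:235,285:405,::-1],None,fx=6,fy=6,interpolation=cv2.INTER_CUBIC))
```

```text
[ 0.48287732 -0.07008867  0.17682272] [-1.57076434e+00 -6.37469936e-04 -2.16828819e-01] [-0.13882742  0.26575574 -1.37159842] [-0.05555488  0.04766066 -0.01508974] 0.016100281219920836 5.45
```

View pics/spot1.png

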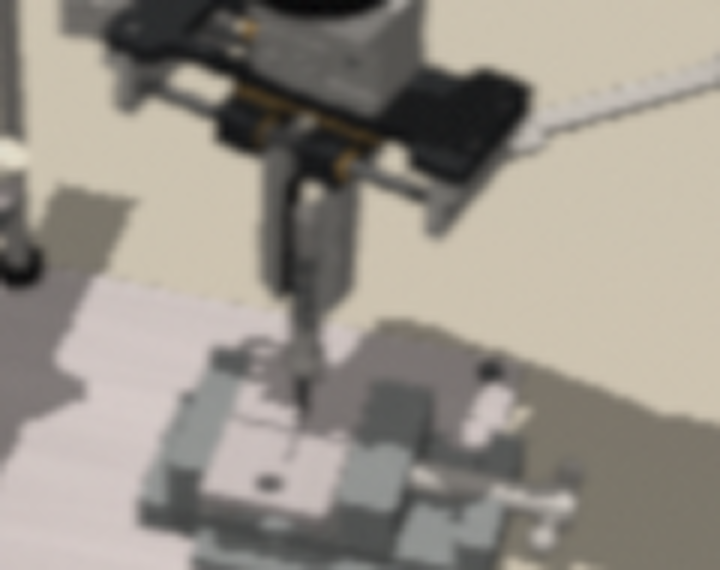

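The punch hangs vertical with its point at crop (305,415), which is pixel (335.4,208.8), just above the cross. The blank and vice are clear of it.

Run:
```python
from h import *
import pickle
np.set_printoptions(precision=4,suppress=True)
s=pickle.load(open("side1.pkl","rb"))
for z in(.078,.083,.088):
  print(z,ray(s,335.4,208.8,z),"spot pix raised",proj(s,np.array([.4841,-.0715,z])),"tcp",proj(s,np.array([.4828,-.0701,z])))
g=s["img"][195:222,325:346].astype(int).sum(2)//3
print(g)
```

```text
0.078 [ 0.4823 -0.0744  0.078 ] spot pix raised (np.float64(334.49703284741236), np.float64(209.34094693786713)) tcp (np.float64(334.77895040448107), np.float64(209.779871671758))
0.083 [ 0.481  -0.0697  0.083 ] spot pix raised (np.float64(334.54692893669346), np.float64(208.1034632769595)) tcp (np.float64(334.8295654429715), np.float64(208.5423596554627))
0.088 [ 0.4796 -0.0649  0.088 ] spot pix raised (np.float64(334.59706446865357), np.float64(206.86004114657945)) tcp (np.float64(334.88042358672743), np.float64(207.2989038387419))
[[192 186 184 185 185 191 190 174 138 105  92  90 101 138 176 195 197 195
  191 182 163]
 [168 150 145 145 151 168 177 165 134 109 101  99 105 144 179 194 196 196
  191 170 141]
 [136 127 130 137 139 144 144 132 115 106 104 101 100 130 170 191 195 194
  183 156 128]
 [109 120 142 158 158 148 131 113 104 105 105 100  95 116 163 190 194 185
  163 136 122]
 [ 93 105 125 137 138 130 119 108 106 108 109 104  99 115 156 184 184 164
  138 122 118]
 [ 90 104 122 127 122 118 113 107 108 112 113 111 105 112 136 157 154 136
  122 119 119]
 [ 94 113 138 139 123 118 
[... 1143 characters left out ...]
4 193 193 192 192 185 171 175 189 192 191 189 186 183 178 164
  147 136 121]
 [193 194 194 194 194 192 189 176 166 176 190 192 192 190 191 192 185 164
  146 143 140]
 [193 193 194 192 192 192 187 174 172 185 192 192 191 191 191 191 184 164
  147 146 146]
 [193 194 193 192 191 191 190 185 186 191 192 191 191 191 191 188 175 158
  149 148 148]
 [193 192 188 181 177 178 183 188 191 193 192 191 190 191 191 185 164 147
  147 148 148]
 [193 189 172 147 132 135 153 175 188 193 191 191 190 191 191 184 164 147
  147 146 147]
 [193 187 159 121 102 106 129 163 185 192 191 190 189 190 188 176 159 149
  146 147 146]
 [192 188 167 138 119 122 141 170 188 192 191 190 190 190 182 163 147 147
  147 146 146]]
```

The tip column is within 0.6 px of the cross in the side view. I'll shift 1 mm and approach, then press in small steps while watching the force.

{"api": "jog_arm", "payload": {"targets": [[1.2, [0.1, 0.3, -0.1], 0], [1.2, [0.1, 0.7, -0.1], 0], [1.2, [0.1, 1.0, -0.1], 0], [1.2, [0.1, 1.2, -0.1], 0], [1.2, [0.1, 1.3, -0.1], 0], [1.2, [0.1, 1.3, -0.1], 0]]}}

```text
time_s: 6.05
ee_pos: [0.4834, -0.0714, 0.1633]
eef_rot: [-1.571, 0.0, -0.217]
force: [-0.1, 0.4, -1.1]
grip_width: 0.0154
```

{"api": "jog_arm", "payload": {"targets": [[1.2, [0, 0.1, 0], 0], [1.2, [0, 0.2, 0], 0], [1.2, [0, 0.3, 0], 0], [1.2, [0, 0.4, 0], 0], [1.2, [0, 0.4, 0], 0]]}}

```text
time_s: 6.55
ee_pos: [0.484, -0.0715, 0.1603]
eef_rot: [-1.571, -0.002, -0.217]
force: [-1.0, 0.5, 8.3]
grip_width: 0.0159
```

{"api": "jog_arm", "payload": {"targets": [[1.2, [0, 0.1, 0], 0], [1.2, [0, 0.2, 0], 0], [1.2, [0, 0.3, 0], 0], [1.2, [0, 0.4, 0], 0], [1.2, [0, 0.5, 0], 0], [1.2, [0, 0.6, 0], 0], [1.2, [0, 0.7, 0], 0], [1.2, [0, 0.7, 0], 0]]}}

```text
time_s: 7.35
ee_pos: [0.4841, -0.0715, 0.1536]
eef_rot: [-1.571, -0.003, -0.217]
force: [-0.6, 0.5, 10.7]
grip_width: 0.0161
```

{"api": "jog_arm", "payload": {"targets": [[1.2, [0, 0, 0], 0], [1.2, [0, 0.1, 0], 0], [1.2, [0, 0.1, 0], 0], [1.2, [0, 0.1, 0], 0]], "grip_force": 45}}

```text
time_s: 7.75
ee_pos: [0.484, -0.0715, 0.1524]
eef_rot: [-1.571, -0.002, -0.217]
force: [0.2, 0.4, 7.6]
grip_width: 0.0159
```

{"api": "jog_arm", "payload": {"targets": [[1.2, [0, 0.1, 0], 0], [1.2, [0, 0.15, 0], 0], [1.2, [0, 0.15, 0], 0], [1.2, [0, 0.15, 0], 0]]}}

```text
time_s: 8.15
ee_pos: [0.4837, -0.0714, 0.1503]
eef_rot: [-1.571, -0.001, -0.217]
force: [-0.4, 0.5, 5.6]
grip_width: 0.0156
```

{"api": "jog_arm", "payload": {"targets": [[1.2, [0, 0.05, 0], 0], [1.2, [0, 0.1, 0], 0], [1.2, [0, 0.1, 0], 0], [1.2, [0, 0.1, 0], 0]]}}

```text
time_s: 8.55
ee_pos: [0.4838, -0.0715, 0.1495]
eef_rot: [-1.571, -0.001, -0.217]
force: [-1.1, -0.2, 8.8]
grip_width: 0.0158
```

The force peaked, fell to about 6.8 N, then rose at the hard stop, so the spring has snapped. I'll check the point against the cross before lifting.

Run:
```python
from h import *
s=optics.camera("side")
print(ctrl.get_obs()["force"])
cv2.imwrite("pics/press.png",cv2.resize(s["img"][180:230,305:365,::-1],None,fx=10,fy=10,interpolation=cv2.INTER_CUBIC))
```

```text
[ 0.39623717 -0.06179283  7.65548918]
```

View pics/press.png

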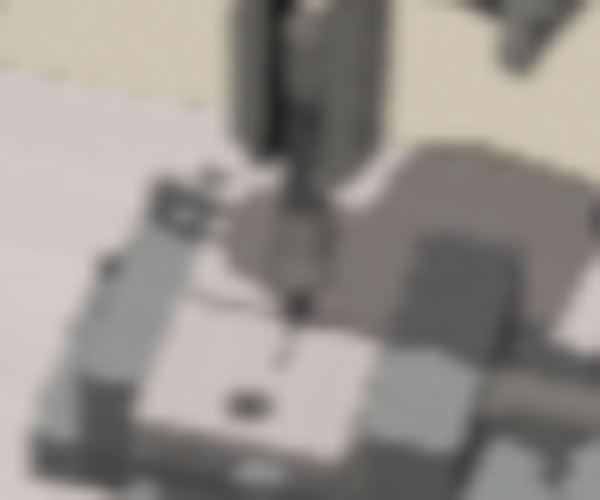

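{"api": "jog_arm", "payload": {"targets": [[1.2, [0, 0.04, 0], 0], [1.2, [0, 0.04, 0], 0], [1.2, [0, 0.04, 0], 0]]}}

```text
time_s: 8.9
ee_pos: [0.4839, -0.0715, 0.1493]
eef_rot: [-1.571, -0.002, -0.217]
force: [0.1, 0.7, 12.2]
grip_width: 0.0156
```

The hard stop is confirmed: z holds while the force rises. Lifting and going back to the block.

{"api": "jog_arm", "payload": {"targets": [[1.2, [0, -0.3, 0], 0], [1.2, [0, -0.8, 0], 0], [1.2, [0, -1.5, 0], 0], [1.2, [0, -2.5, 0], 0], [1.2, [0, -4, 0], 0], [1.2, [0, -5.5, 0], 0], [1.2, [0, -6.8, 0], 0], [1.2, [0, -7.3, 0], 0]]}}

```text
time_s: 9.7
ee_pos: [0.4836, -0.0714, 0.2227]
eef_rot: [-1.571, -0.001, -0.217]
force: [0.0, 0.1, -0.3]
grip_width: 0.0154
```

{"api": "jog_arm", "payload": {"targets": [[1.2, [-0.3, 0, 1], 0], [1.2, [-1, 0, 4], 0], [1.2, [-2.1, 0, 8.5], 0], [1.2, [-3.3, 0, 13], 0], [1.2, [-4.4, 0, 17.5], 0], [1.2, [-5.5, 0, 22], 0], [1.2, [-6.7, 0, 26.5], 0], [1.2, [-7.7, 0, 30.5], 0], [1.2, [-8.5, 0, 33.6], 0], [1.2, [-8.8, 0, 34.7], 0]]}}

```text
time_s: 10.7
ee_pos: [0.4709, 0.2893, 0.2204]
eef_rot: [-1.572, 0.001, -0.214]
force: [-0.3, -0.6, -0.7]
grip_width: 0.016
```

{"api": "jog_arm", "payload": {"targets": [[1.2, [0, 2, 0], 0], [1.2, [0, 4, 0], 0], [1.2, [0, 6, 0], 0], [1.2, [0, 7, 0], 0], [1.2, [0, 7.5, 0], 0], [1.2, [0, 7.5, 0], 0], [1.2, [0, 7.5, 0], 0]]}}

```text
time_s: 11.4
ee_pos: [0.4725, 0.2865, 0.1473]
eef_rot: [-1.57, -0.001, -0.217]
force: [0.2, -0.2, -1.8]
grip_width: 0.0159
```

Run:
```python
from h import *
s=optics.camera("side");o=ctrl.get_obs()
print(o["ee_pos"],o["force"],o["time_s"])
cv2.imwrite("pics/ret.png",cv2.resize(s["img"][280:345,255:335,::-1],None,fx=8,fy=8,interpolation=cv2.INTER_CUBIC))
```

```text
[0.47251041 0.28654562 0.1474032 ] [-0.1304148   1.49178821 -0.88060467] 11.45
```

View pics/ret.png

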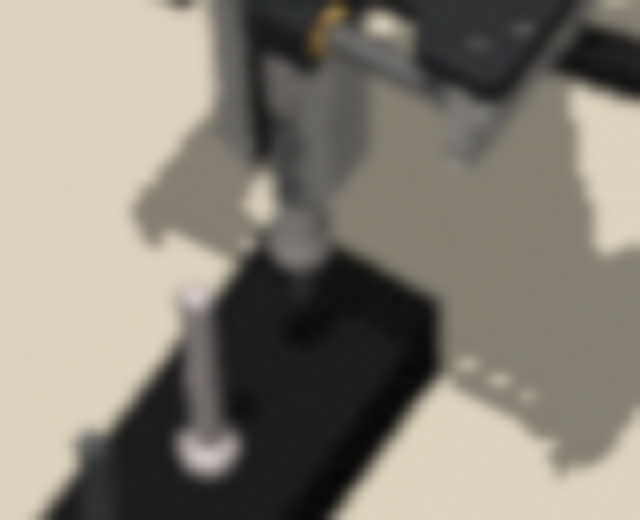

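The punch is vertical at crop (300,270), right above the hole at about (303,325), and the other tools are untouched. Lowering it slowly.

{"api": "jog_arm", "payload": {"targets": [[1.2, [0, 0.5, 0], 0], [1.2, [0, 1, 0], 0], [1.2, [0, 1.5, 0], 0], [1.2, [0, 2, 0], 0], [1.2, [0, 2.5, 0], 0], [1.2, [0, 2.5, 0], 0]]}}

```text
time_s: 12.05
ee_pos: [0.4719, 0.2863, 0.1207]
eef_rot: [-1.572, 0.001, -0.217]
force: [-0.9, 0.6, -1.6]
grip_width: 0.0155
```

{"api": "jog_arm", "payload": {"targets": [[1.2, [0, 0.5, 0], 0], [1.2, [0, 1, 0], 0], [1.2, [0, 1.5, 0], 0], [1.2, [0, 1.7, 0], 0], [1.2, [0, 1.8, 0], 0], [1.2, [0, 1.9, 0], 0], [1.2, [0, 1.9, 0], 0]]}}

```text
time_s: 12.75
ee_pos: [0.4722, 0.2865, 0.1026]
eef_rot: [-1.571, -0.0, -0.217]
force: [0.6, -0.3, -1.3]
grip_width: 0.0156
```

{"api": "jog_arm", "payload": {"targets": [[1.2, [0, 0.05, 0], 0], [1.2, [0, 0.1, 0], 0], [1.2, [0, 0.15, 0], 0], [1.2, [0, 0.15, 0], 0]]}}

```text
time_s: 13.15
ee_pos: [0.4725, 0.2866, 0.1017]
eef_rot: [-1.57, -0.001, -0.217]
force: [-1.1, 0.4, 4.9]
grip_width: 0.0157
```

The collar is seated, with the force stepping up about 6 N. Releasing and retreating.

{"api": "jog_arm", "payload": {"targets": [[1.8, [0, 0, 0], 0], [2.5, [0, 0, 0], 0], [4, [0, 0, 0], 0], [5, [0, 0, 0], 0], [5, [0, 0, 0], 0]]}}

```text
time_s: 13.65
ee_pos: [0.4721, 0.2864, 0.1009]
eef_rot: [-1.571, 0.0, -0.217]
force: [-0.2, 0.8, 1.3]
grip_width: 0.0455
```

{"api": "jog_arm", "payload": {"targets": [[5, [0, -1, 0], 0], [5, [0, -3, 0], 0], [5, [0, -6, 0], 0], [5, [0, -9, 0], 0], [5, [0, -12, 0], 0], [5, [0, -15, 0], 0], [4, [0, -17, 0], 0], [2, [0, -18, 0], 0], [0, [0, -18, 0], 0], [0, [0, -18, 0], 0]]}}

```text
time_s: 14.65
ee_pos: [0.472, 0.2863, 0.2801]
eef_rot: [-1.572, 0.001, -0.217]
force: [-0.1, 0.1, -0.8]
grip_width: 0.0213
```

Run:
```python
from h import *
import pickle
np.set_printoptions(precision=4,suppress=True)
s=optics.camera("side");o=ctrl.get_obs();print(o["ee_pos"],o["eef_rot"],o["force"],o["grip_width"],o["time_s"])
pickle.dump(s,open("side2.pkl","wb"))
s0=pickle.load(open("side0.pkl","rb"))
r=lambda c,u,v,w,h:cv2.resize(c["img"][v:v+h,u:u+w,::-1],(400,300),interpolation=cv2.INTER_CUBIC)
cv2.imwrite("pics/after.png",np.vstack([np.hstack([r(s0,250,285,80,60),r(s,250,285,80,60)]),np.hstack([r(s0,255,145,52,39),r(s,240,215,120,90)])]))
# match punch patch shift between before/after
a=s0["img"][292:318,284:299];m=cv2.matchTemplate(s["img"][286:324,278:305],a,cv2.TM_CCOEFF_NORMED);print(cv2.minMaxLoc(m))
```

```text
[0.4719 0.2863 0.2798] [-1.572   0.0015 -0.217 ] [-0.4818  0.0121 -0.1868] 0.01749354267580424 14.7
(0.023933041840791702, 0.8811501264572144, (0, 0), (7, 6))
```

View pics/after.png

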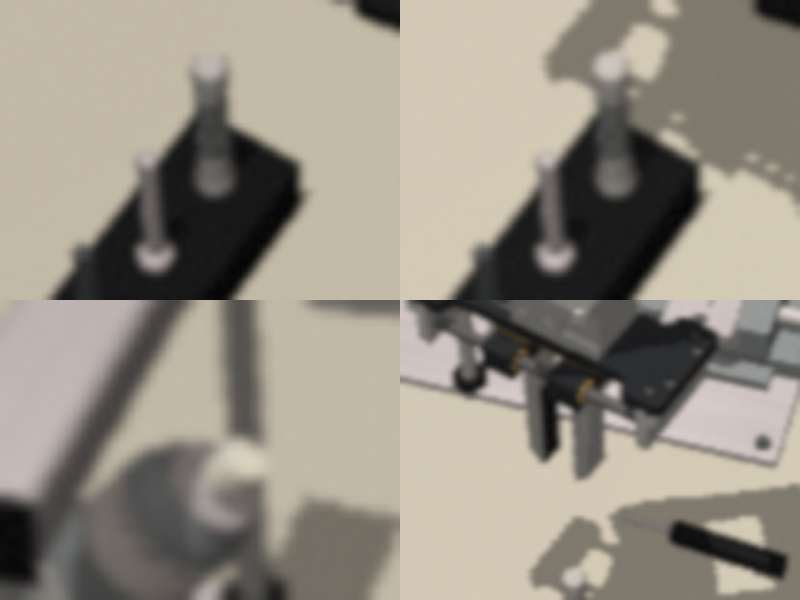

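The punch is back, shifted less than 1 px from its starting picture, and the other tools haven't moved. Next I'll overlay the modelled button top on the images for several seat depths.

```bash
cat >> h.py <<'E'
YAW=np.radians(2.8); O=np.array([.4886,-.0812,0])
def st(p): return O+R.from_euler("z",YAW).apply(np.asarray(p,float))
AX=np.array([-np.sin(np.radians(40)),0,np.cos(np.radians(40))])
def btn(L,r=0,a=0): return st(np.array([.258,0,.056])+AX*L+r*(np.cos(a)*np.array([0,1,0])+np.sin(a)*np.array([AX[2],0,-AX[0]])))
E
python3 - <<'E'
from h import *
import pickle
np.set_printoptions(precision=4,suppress=True)
t=pickle.load(open("top0.pkl","rb"));s=pickle.load(open("side0.pkl","rb"))
rows=[]
for c,u0,v0,w,h in((t,310,150,27,30),(s,268,150,27,30)):
    k=10;base=cv2.resize(c["img"][v0:v0+h,u0:u0+w,::-1],None,fx=k,fy=k,interpolation=cv2.INTER_CUBIC);out=[]
    for L in(None,.176,.184):
        im=base.copy()
        if L:
            for LL,col in((L,(0,0,255)),(L-.014,(0,200,0))):
                pts=[((np.array(proj(c,btn(LL,.009,a)))-[u0,v0]+.5)*k) for a in np.linspace(0,6.283,40)]
                cv2.polylines(im,[np.int32(pts)],True,col,1)
        out.append(cv2.resize(im,(264,293)))
    rows.append(np.hstack(out))
cv2.imwrite("pics/ov.png",np.vstack(rows))
print([ (L,btn(L)) for L in(.169,.18,.192)])
E
```

```text
[(0.169, array([ 0.6378, -0.0739,  0.1855])), (0.18, array([ 0.6307, -0.0742,  0.1939])), (0.192, array([ 0.623 , -0.0746,  0.2031]))]
```

View pics/ov.png

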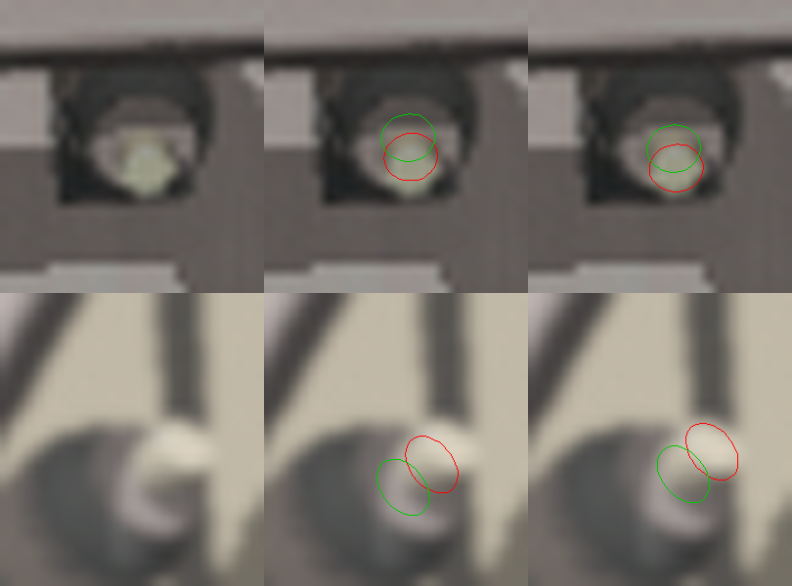

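L ≈ 0.184–0.186 fits both views (the button's top and right edges match the red rim). Before going near the lamp, I'll measure the gripper's underside profile from the depth image.

Run:
```python
from h import *
import pickle
np.set_printoptions(precision=1,suppress=True,linewidth=150)
s=pickle.load(open("side2.pkl","rb"));o=ctrl.get_obs()
vv,uu=np.mgrid[0:400,0:640];z=s["range_z"];K=s["camera_matrix"]
P=(np.stack([(uu-K[0,2])*z/K[0,0],-(vv-K[1,2])*z/K[1,1],-z,np.ones_like(z)],-1)@np.linalg.inv(s["world_to_cam"]).T)[...,:3][z>0]
T=R.from_euler("xyz",o["eef_rot"]).inv().apply(P-o["ee_pos"])*1000
T=T[(abs(T[:,0])<110)&(abs(T[:,2])<70)&(T[:,1]>-140)&(T[:,1]<30)]
for a in range(25,-140,-6):
    q=T[(T[:,1]<=a)&(T[:,1]>a-6)]
    if len(q)>2:
        i=q[abs(q[:,0])<45]
        print(a,len(q),"x",np.percentile(q[:,0],[2,98]),"z",np.percentile(q[:,2],[2,98]),"inner z",np.percentile(i[:,2],[2,98]) if len(i)>2 else "")
```

```text
19 14 x [-17.6  16. ] z [-5.3 10.8] inner z [-5.3 10.8]
13 22 x [-20.9  22.2] z [-7.4 12.4] inner z [-7.4 12.4]
7 38 x [-22.6  22.1] z [-6.5 11.8] inner z [-6.5 11.8]
1 32 x [-22.4  21. ] z [-6.4 11.9] inner z [-6.4 11.9]
-5 34 x [-22.5  22. ] z [-5.3 11.7] inner z [-5.3 11.7]
-11 36 x [-22.7  22.2] z [-6.5 11. ] inner z [-6.5 11. ]
-17 34 x [-23.   19.8] z [-6.6 11.8] inner z [-6.6 11.8]
-23 36 x [-23.   22.6] z [-4.2 11.8] inner z [-4.2 11.8]
-29 39 x [-23.1  22.4] z [-5.3 11.7] inner z [-5.3 11.7]
-35 31 x [-22.9  23. ] z [-7.4 11.5] inner z [-7.4 11.5]
-41 34 x [-22.4  22.4] z [-1.9 11.6] inner z [-1.9 11.6]
-47 19 x [-23.5  22.5] z [ 0.5 11.6] inner z [ 0.5 11.6]
-53 24 x [-22.4  21.2] z [ 5.  11.8] inner z [ 5.  11.8]
-59 12 x [-14.4  23.8] z [-6.4 11.1] inner z [-6.4 11.1]
-65 8 x [12.1 19.9] z [-6.  9.] inner z [-6.  9.]
-71 9 x [-32.8  14. ] z [-1.1  6.9] inner z [-1.1  6.9]
-77 45 x [-80.2  79.3] z [-32.3  34.7] inner z [ 2.3 10.6]
-83 117 x [-80.4  78.4] z [-23.8  35.3] inner z [ 4.7 34.7]
-89 146 x [-79.8  75.1] z [-22.9  35.6] inner z [11.  35.7]
-95 217 x [-78.2  74.3] z [-18.8  35.7] inner z [16.7 35.7]
-101 221 x [-86.1  79.5] z [-18.9  35.5] inner z [18.5 35.2]
-107 62 x [-87.5  86.9] z [-18.1  35.8] inner z [20.5 23.7]
-113 209 x [-88.3  81.7] z [-24.2  35.5] inner z [21.7 25.8]
-119 1100 x [-87.2  86.5] z [-29.2  34.2] inner z [-18.9  25.8]
-125 94 x [-77.   75.6] z [-18.2  30.5] inner z [-15.5  25.1]
-131 97 x [-40.7  15.5] z [-16.7  25.5] inner z [-16.7  25.5]
-137 36 x [-40.8   9.2] z [-16.3  25.5] inner z [-16.3  25.5]
```

The finger profile is no wider than the pads up to about 77 mm behind the TCP, so the body will clear the lamp top by about 10 mm. Moving to a start point on the can's axis, turned so the jaws lie along the station's y.

{"api": "jog_arm", "payload": {"targets": [[0, [0.8, 0, -1.3], 0.08], [0, [2.5, 0, -4], 0.2], [0, [5, 0, -8], 0.34], [0, [7.5, 0, -12], 0.48], [0, [10, 0, -16.2], 0.62], [0, [12.5, 0, -20.3], 0.76], [0, [15, 0, -24.3], 0.9], [0, [17.5, 0, -28.4], 1.04], [0, [19.3, 0, -31.3], 1.18], [0, [20.1, 0, -32.5], 1.305]]}}

```text
time_s: 15.7
ee_pos: [0.5987, -0.0772, 0.2792]
eef_rot: [-1.573, 0.0, -1.53]
force: [-0.3, 0.2, 0.4]
grip_width: 0.0003
```

{"api": "jog_arm", "payload": {"targets": [[0, [0, 0.5, 0], 0], [0, [0, 1.3, 0], 0], [0, [0, 2, 0], 0], [0, [0, 2.3, 0], 0], [0, [0, 2.3, 0], 0], [0, [0, 2.3, 0], 0]]}}

```text
time_s: 16.3
ee_pos: [0.5985, -0.0738, 0.2583]
eef_rot: [-1.57, -0.0, -1.521]
force: [-0.2, -0.4, -0.5]
grip_width: 0.0002
```

Run:
```python
from h import *
o=ctrl.get_obs();rot=R.from_euler("xyz",o["eef_rot"])
print(o["ee_pos"],o["eef_rot"],o["force"],o["grip_width"],o["time_s"],rot.as_matrix().round(3).tolist())
for L in(.185,):
    g=np.array([.627,-.0733,.2225]);print("to contact",rot.inv().apply(g-o["ee_pos"])*100)
a=st(-AX)-st([0,0,0]);print("axis in tool",rot.inv().apply(a))
c=optics.camera("side");cv2.imwrite("pics/pre.png",cv2.resize(c["img"][110:200,230:350,::-1],None,fx=6,fy=6,interpolation=cv2.INTER_CUBIC))
```

```text
[ 0.59851322 -0.07378865  0.2582871 ] [-1.57048218e+00 -6.52584294e-05 -1.52083907e+00] [-0.2483525  -0.38285093 -0.50406389] 0.0002095786092822069 16.3 [[0.05, 0.0, 0.999], [-0.999, -0.0, 0.05], [0.0, -1.0, 0.0]]
to contact [0.09321534 3.57961023 2.84643983]
axis in tool [6.49384913e-04 7.66246376e-01 6.42546551e-01]
```

View pics/pre.png

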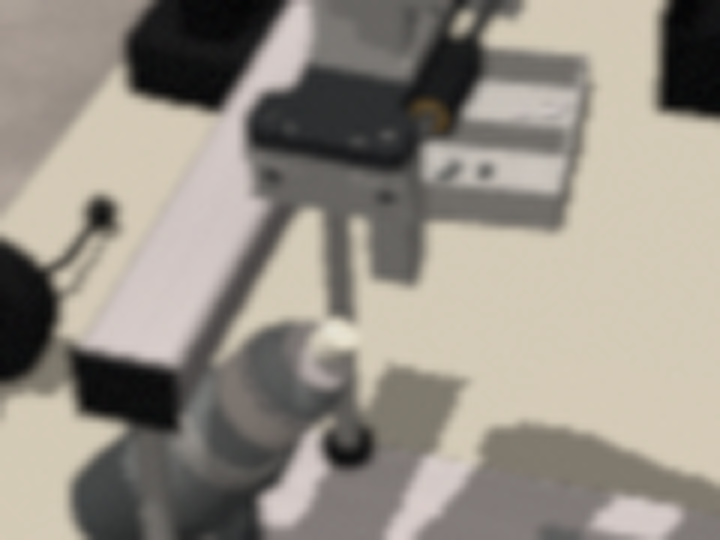

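The fingertips at crop (395,275) are on the can's axis line towards the button at (338,340), and the body is clear of the lamp. Advancing along the axis.

{"api": "jog_arm", "payload": {"targets": [[0, [0.1, 0.6, 0.45], 0], [0, [0.1, 1.3, 1.0], 0], [0, [0.1, 1.9, 1.5], 0], [0, [0.1, 2.3, 1.8], 0], [0, [0.1, 2.5, 1.95], 0], [0, [0.1, 2.5, 1.95], 0]]}}

```text
time_s: 16.95
ee_pos: [0.6181, -0.0742, 0.2326]
eef_rot: [-1.571, 0.0, -1.522]
force: [-0.6, -0.3, 0.3]
grip_width: 0.0006
```

{"api": "jog_arm", "payload": {"targets": [[0, [0, 0.15, 0.13], 0], [0, [0, 0.31, 0.26], 0], [0, [0, 0.46, 0.38], 0], [0, [0, 0.46, 0.38], 0]]}}

```text
time_s: 17.35
ee_pos: [0.6219, -0.0741, 0.2283]
eef_rot: [-1.571, 0.0, -1.522]
force: [0.3, 0.2, 0.4]
grip_width: 0.0004
```

{"api": "jog_arm", "payload": {"targets": [[0, [0, 0.08, 0.06], 0], [0, [0, 0.15, 0.13], 0], [0, [0, 0.23, 0.19], 0], [0, [0, 0.23, 0.19], 0]]}}

```text
time_s: 17.75
ee_pos: [0.6237, -0.074, 0.226]
eef_rot: [-1.571, 0.0, -1.522]
force: [-0.2, -0.1, -1.4]
grip_width: 0.0005
```

{"api": "jog_arm", "payload": {"targets": [[0, [0, 0.08, 0.06], 0], [0, [0, 0.15, 0.13], 0], [0, [0, 0.15, 0.13], 0]]}}

```text
time_s: 18.05
ee_pos: [0.625, -0.0739, 0.2247]
eef_rot: [-1.571, -0.0, -1.522]
force: [-0.9, 0.3, 1.0]
grip_width: 0.0007
```

{"api": "jog_arm", "payload": {"targets": [[0, [0, 0.08, 0.06], 0], [0, [0, 0.15, 0.13], 0], [0, [0, 0.15, 0.13], 0]]}}

```text
time_s: 18.35
ee_pos: [0.6263, -0.0739, 0.2233]
eef_rot: [-1.571, -0.0, -1.522]
force: [-3.0, -0.3, 4.7]
grip_width: 0.0003
```

Contact is where expected and the force is purely along the can's axis, about 5.6 N. Pressing on.

{"api": "jog_arm", "payload": {"targets": [[0, [0, 0.08, 0.06], 0], [0, [0, 0.15, 0.13], 0], [0, [0, 0.23, 0.19], 0], [0, [0, 0.31, 0.26], 0], [0, [0, 0.31, 0.26], 0]]}}

```text
time_s: 18.85
ee_pos: [0.6288, -0.0738, 0.2207]
eef_rot: [-1.571, -0.0, -1.522]
force: [-7.2, -0.5, 9.1]
grip_width: 0.0004
```

{"api": "jog_arm", "payload": {"targets": [[0, [0, 0.06, 0.05], 0], [0, [0, 0.12, 0.1], 0], [0, [0, 0.12, 0.1], 0], [0, [0, 0.12, 0.1], 0], [0, [0, 0.12, 0.1], 0]]}}

```text
time_s: 19.35
ee_pos: [0.6298, -0.0738, 0.22]
eef_rot: [-1.57, -0.0, -1.522]
force: [-6.7, 0.1, 10.9]
grip_width: 0.0
```

{"api": "jog_arm", "payload": {"targets": [[0, [0, 0.06, 0.05], 0], [0, [0, 0.1, 0.08], 0], [0, [0, 0.1, 0.08], 0], [0, [0, 0.1, 0.08], 0], [0, [0, 0.1, 0.08], 0]]}}

```text
time_s: 19.85
ee_pos: [0.6305, -0.0738, 0.2195]
eef_rot: [-1.57, -0.001, -1.522]
force: [-8.9, -0.5, 14.9]
grip_width: 0.0005
```

The button is right down at about 17 N, on its stop. Withdrawing along the axis, then backing away.

{"api": "jog_arm", "payload": {"targets": [[0, [0, -0.3, -0.26], 0], [0, [0, -0.77, -0.64], 0], [0, [0, -1.5, -1.28], 0], [0, [0, -2.7, -2.25], 0], [0, [0, -3.8, -3.2], 0], [0, [0, -5.5, -5], 0], [0, [0, -7, -7.5], 0], [0, [0, -8, -10], 0], [0, [0, -8, -11], 0], [0, [0, -8, -11], 0]]}}

```text
time_s: 20.85
ee_pos: [0.5202, -0.0791, 0.2986]
eef_rot: [-1.569, -0.0, -1.522]
force: [0.3, -0.6, -0.0]
grip_width: 0.0005
```

Run:
```python
from h import *
import pickle
s=optics.camera("side");o=ctrl.get_obs();print(o["ee_pos"],o["force"],o["time_s"])
s0=pickle.load(open("side0.pkl","rb"))
r=lambda c,u,v,w,h:cv2.resize(c["img"][v:v+h,u:u+w,::-1],(400,300),interpolation=cv2.INTER_CUBIC)
cv2.imwrite("pics/end.png",np.vstack([np.hstack([r(s0,250,285,80,60),r(s,250,285,80,60)]),np.hstack([r(s0,255,145,52,39),r(s,255,145,52,39)])]))
```

```text
[ 0.52079993 -0.07903539  0.29794798] [-0.00758389  0.80553867 -0.09500775] 20.9
```

View pics/end.png

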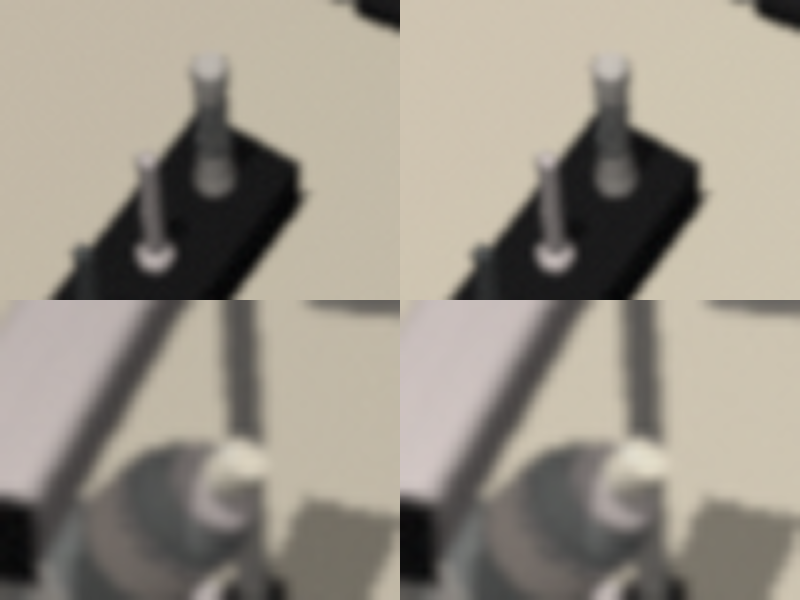

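The before and after views match: the button is up again at (645,460) and the punch is upright in its hole at (610,120). The arm is clear with no force on it, so I'm handing in.

```bash
python3 -c "
from h import *
print(ctrl.hand_in())"
```

```text
the job is handed in; nothing more can be done
None
```

The whole job is done and handed in at about 21 s of the 72 s allowed; the interface reports no verdict.

- **Punch:** I stood it on the scribed cross, with the point within about 1 px in the side view. I pressed until the force peaked, fell to about 7 N and rose again at the hard stop, which reached about 13 N. The punch slipped about 1 mm in the grip while pressing, judging by where contact and the hard stop came.
- **Return:** I put the punch back in its hole and let go. The side view shows it upright, less than 1 px by eye from where it started. A template match gave 1 px, about 2.5 mm, against the 6 mm allowed.
- **Spray button:** I pushed it along the can's axis until it stopped, at about 17 N (14 N is right down), and held it there. I then backed out along the same line, clear of the lamp.
- **Last checks:** The button is up again, the neighbouring tools in the block look unmoved, and the arm is clear with no contact force. I did not re-check the tape, coupling, caliper or wrench in a final picture; the arm stayed above them throughout.

The two cameras disagreed by about 2 mm in y, which is within their stated calibration. No check failed.

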